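# Set the reorder tags on the vial stock board

## Task

Set the hinged stock tags to match the vial racks behind them: a tag whose rack is completely full of vials must lie tipped back towards its rack with the round boss showing, and a tag whose rack has empty holes must lie tipped forward to the near side with the cross showing. Gently push each wrongly set tag up and over with a fingertip and let it fall, without gripping anything; leave the racks and everything else on the table where they are.

Things in the scene. Friction and masses are not known exactly. Their poses are not given: they have to be found in the camera images.
- stock_board: plywood stock board, 226 (x) by 350 (y), fixed; its surface is 12 over the table. Origin: centre of its underside. Its +x points from the tags at the near edge to the racks at the far edge; the four tags stand in a row along its y, 82 apart, one before each rack bay. All clip, rack and bay axes follow the board's yaw
- tag_a_mount: fixed steel clip, foot 46 (x) by 56 (y), with a hinged tag. Origin: under its centre, 12 over the table. Hinge pin: along y, 40 over the origin; cheeks and leaf rests to 56. Tag: white plastic leaf 44 wide, 4 thick, 30 g, reaching 48 from the pin; at rest 38 degrees from upright on either side, its free edge 30 (along x) from the pin and 90 over the table (upright: 100). From pin to rack behind: 85 free
- tag_a (a joint): swing of this tag, rad: 0 = tipped fully forward to the board's near side (-x), raised cross showing (reorder); 0.663 = upright; 1.326 = tipped fully back to the rack (+x), raised round boss showing (in stock). Light hinge: pushed level at its free edge the tag rises, and once past upright it falls over by its weight, within about 1 s
- tag_a_bay (a point): centre of the rack bay behind this tag, 128 along the clip's x from its origin, on the board's surface: the rack standing here is the one this tag speaks for
- tag_b_mount: fixed steel clip, foot 46 (x) by 56 (y), with a hinged tag. Origin: under its centre, 12 over the table. Hinge pin: along y, 40 over the origin; cheeks and leaf rests to 56. Tag: white plastic leaf 44 wide, 4 thick, 30 g, reaching 48 from the pin; at rest 38 degrees from upright on either side, its free edge 30 (along x) from the pin and 90 over the table (upright: 100). From pin to rack behind: 85 free
- tag_b (a joint): swing of this tag, rad: 0 = tipped fully forward to the board's near side (-x), raised cross showing (reorder); 0.663 = upright; 1.326 = tipped fully back to the rack (+x), raised round boss showing (in stock). Light hinge: pushed level at its free edge the tag rises, and once past upright it falls over by its weight, within about 1 s
- tag_b_bay (a point): centre of the rack bay behind this tag, 128 along the clip's x from its origin, on the board's surface: the rack standing here is the one this tag speaks for
- tag_c_mount: fixed steel clip, foot 46 (x) by 56 (y), with a hinged tag. Origin: under its centre, 12 over the table. Hinge pin: along y, 40 over the origin; cheeks and leaf rests to 56. Tag: white plastic leaf 44 wide, 4 thick, 30 g, reaching 48 from the pin; at rest 38 degrees from upright on either side, its free edge 30 (along x) from the pin and 90 over the table (upright: 100). From pin to rack behind: 85 free
- tag_c (a joint): swing of this tag, rad: 0 = tipped fully forward to the board's near side (-x), raised cross showing (reorder); 0.663 = upright; 1.326 = tipped fully back to the rack (+x), raised round boss showing (in stock). Light hinge: pushed level at its free edge the tag rises, and once past upright it falls over by its weight, within about 1 s
- tag_c_bay (a point): centre of the rack bay behind this tag, 128 along the clip's x from its origin, on the board's surface: the rack standing here is the one this tag speaks for
- tag_d_mount: fixed steel clip, foot 46 (x) by 56 (y), with a hinged tag. Origin: under its centre, 12 over the table. Hinge pin: along y, 40 over the origin; cheeks and leaf rests to 56. Tag: white plastic leaf 44 wide, 4 thick, 30 g, reaching 48 from the pin; at rest 38 degrees from upright on either side, its free edge 30 (along x) from the pin and 90 over the table (upright: 100). From pin to rack behind: 85 free
- tag_d (a joint): swing of this tag, rad: 0 = tipped fully forward to the board's near side (-x), raised cross showing (reorder); 0.663 = upright; 1.326 = tipped fully back to the rack (+x), raised round boss showing (in stock). Light hinge: pushed level at its free edge the tag rises, and once past upright it falls over by its weight, within about 1 s
- tag_d_bay (a point): centre of the rack bay behind this tag, 128 along the clip's x from its origin, on the board's surface: the rack standing here is the one this tag speaks for
- full_rack_1: bent sheet-steel vial rack, 86 long (along the board's x) by 64 by 45 high, loose, with two rows of four holes; capped vials 17 dia seated fast in it, their caps up to 92 over its origin (104 over the table). Origin: centre of its underside. FULL: all eight holes hold a vial
- full_rack_2: bent sheet-steel vial rack, 86 long (along the board's x) by 64 by 45 high, loose, with two rows of four holes; capped vials 17 dia seated fast in it, their caps up to 92 over its origin (104 over the table). Origin: centre of its underside. FULL: all eight holes hold a vial
- short_rack_1: bent sheet-steel vial rack, 86 long (along the board's x) by 64 by 45 high, loose, with two rows of four holes; capped vials 17 dia seated fast in it, their caps up to 92 over its origin (104 over the table). Origin: centre of its underside. NOT full: three vials, five empty holes
- short_rack_2: bent sheet-steel vial rack, 86 long (along the board's x) by 64 by 45 high, loose, with two rows of four holes; capped vials 17 dia seated fast in it, their caps up to 92 over its origin (104 over the table). Origin: centre of its underside. NOT full: four vials, four empty holes
- marker: permanent marker, 131 long, 17 thick, lying on the board in the gutter between the tags and the racks, along the board's y. Leave it alone
- dropper_bottle: small white dropper bottle, 25 dia x 66, standing left of or before the board. Leave it alone
- white_jar: white jar, 34 dia x 45, standing beyond the board's left side. Leave it alone
- reagent_bottle: square dark bottle, 35x31x60, standing right of the board. Leave it alone
- jar_lid: white jar lid, 32 dia x 20, lying to the right, before the board. Leave it alone
- cup: thin clear cup, 71 dia x 81, standing left of the board. Leave it alone

How it is judged:
By the outcome, as a careful person would: the job done as asked, in the order asked, and still so for the second after the job is handed in, with the robot touching nothing.
It also fails if it takes over 50 s, if anything falls off the work surface, if the arm or the gripper's body presses on something with over 40 N, if the wrist force passes 120 N, or if a joint passes its speed limit or range.

## Robot

A 6-joint arm with a two-finger parallel gripper is mounted at the origin on the work surface; the furniture and walls round the work are solid. World frame = base frame: x ahead of the robot, y to its left, z up, the work surface at z = 0. Lengths are in mm, angles in rad, forces in N, time in s.
With the tool pointing down it reaches from about 375 to 750 mm from the base axis. Payload 9 kg.
Tool frame: the origin (TCP) lies at the centre of the arm's flange, where the gripper is bolted on; the fingertips stand 173 mm ahead of it and the grasp point (between the pads) lies 155 mm ahead of it; z points along the fingers, y is the line along which they close (so a half turn about z gives the same grasp; the last joint's range is limited). The gripper opens to 85 mm and grips with 20 to 120 N. Pads are 22 mm wide; open, the fingers measure 114 mm over their backs; the gripper's body (76 mm by 85 mm) begins 54 mm behind the grasp point. The pads swing forward as they close: fully open they stand 13 mm farther back than shut.
Start: joints at [1.112, 0.104, 0.097, 1.564, 0, 1.353], TCP at [143.083, 582.704, 404.731] pointing down, gripper open.
Joint ranges: [-2.99, 2.99], [-0.84, 1.86], [-1.1, 1.16], [-1.84, 2.11], [-1.51, 1.56], [-3.14, 3.14]. Speed limits (rad/s): [2.22, 2.22, 2.57, 3.14, 3.14, 3.14].

## Interface

Orientations are given as a unit quaternion [x, y, z, w].
In Python, from cell import ctrl gives the robot as it stands.
- The arm moves only by the tool carry_out, never from a script. Its argument "plan" is text: rows parted by semicolons, each of 7 numbers parted by spaces: the shift along the tool's x, y, z in m, then the turn, a rotation vector about the tool's x, y, z in degrees, then the closure in counts, from 0 (fully open) to 255 (shut). A call has exactly 8 rows; each row is the pose to reach, as a shift and turn from the pose commanded when the call began, along the tool's axes at that moment; what a row does not reach only later rows make up. A row lasts 1/8 s, in which the tool goes at most 62.5 mm and 10.7 degrees, less where a joint would pass 70% of its speed; a pose out of reach is approached as far as the arm can. A call with a gripper value outside its range is refused whole. The fingers move at their own pace and stop on an object; "force" is the grip in N (left out, the last holds). Time passes only in rows, so rows that repeat a pose let the fingers close, or fill a call up. It gives the time, the measured TCP pose, the force, the opening and the grip force at its end, in the units of the state.
- ctrl.get_obs(): the state, without advancing time (a new reading comes with each control period).
- ctrl.get_image(name): name is "scene" or "top"; returns (picture, depth): 400x640x3 uint8, red, green, blue; 400x640 float32, mm along the optical axis (not along the pixel's ray), 0 where there is no reading.
- ctrl.camera_model(name): a dict with "fx", "fy", "cx", "cy" (pixels), "T" (4x4, takes a point from camera to world coordinates). Camera axes: x right, y up, looking along -z (the intrinsics and any distortion apply to the point x, -y, -z); pixel columns grow to the right and rows downward; lengths in mm; the calibration is good to about 2 mm. A picture is of the moment at which its call begins. camera_model takes no time and is no camera call.
- ctrl.hand_in(): hands the job in; it is judged then, once.
Trained networks look in the newest picture that a camera, given by its name, has taken for a name from the list of things; names that differ only in an ending like _2 or _b are one class to them, and where a whole thing is asked for, a point or a joint stands for the part that bears it (a point fixed in the world has none). Each returns a list of dicts, best first, with "confidence" (0 to 1); they miss things now and then, are a little off and sometimes report something else, mostly with a low value. They report only what shows in the picture. A call takes as long as a camera call.
- ctrl.search_frame(label, camera): "bbox" ([left, top, width, height] in pixels, round what is visible of it).
The state is a dict: "time_s": time; "joint_pos": joint angles; "joint_velocities": joint speeds; "effort": joint torques, N m; "ee_pos": TCP position; "tool_rot": TCP orientation; "force": force on the tool from outside, world axes, zero at the start; "ft_torque": the same for the moment, N m; "opening": finger opening in mm; "grip_force": force on a finger pad.
Only numpy, scipy, OpenCV 4.12 (cv2) and the standard library are available. Lean on these libraries where they do the work, as an engineer would, in place of code of your own. Each camera call takes 0.05 s, during which the arm holds its last target. There are 200 camera calls.

## Working session

There is one attempt and no reset: what is moved stays moved. The work goes in short steps, Python scripts to look and compute and a tool call to move; the robot and the scene stay as the last step left them, time stands still between calls to the robot, and variables do not carry over. Pictures are saved under pics/ and viewed, at most 10 in all, crops included, and the job is handed in when it is done.

Besides the shell and the picture viewer there is one more tool, called after ">>>" in YAML: its name, and indented under it one key for each argument. carry_out: Moves the arm, as the interface text tells. Its arguments: {"type":"object","properties":{"plan":{"type":"string"},"force":{"type":"number"}},"required":["plan"]}

```bash
mkdir -p pics
cat > h.py <<'E'
import numpy as np, cv2
from cell import ctrl
from scipy.spatial.transform import Rotation as R
def cloud(name,d):
    m=ctrl.camera_model(name);v,u=np.mgrid[0:400,0:640]
    P=np.stack([(u-m['cx'])/m['fx']*d,-(v-m['cy'])/m['fy']*d,-d],-1)
    T=np.array(m['T']);return P@T[:3,:3].T+T[:3,3]
E
python3 - <<'E'
from h import *
o=ctrl.get_obs();print(o['time_s'],o['ee_pos'],o['tool_rot'],o['opening'])
for n in('top','scene'):
    p,d=ctrl.get_image(n);cv2.imwrite(f'pics/{n}0.png',p[...,::-1]);np.save(n+'0.npy',d)
    P=cloud(n,d)
    m=ctrl.camera_model(n);print(n,m['fx'],m['cx'],m['cy'],np.round(m['T'],2).tolist())
    for l in('stock_board','tag_a','full_rack_1','short_rack_1','tag_a_mount','marker'):
        for r in ctrl.search_frame(l,n):
            b=np.array(r['bbox']);u,v=(b[:2]+b[2:]/2).astype(int)
            print(l,round(r['confidence'],2),b.round().tolist(),P[v,u].round())
E
```

```text
0.0 [143.03161606 582.59596854 403.91565196] [ 1.20101406e-01  9.92761408e-01 -6.30544422e-04 -2.01771997e-04] 85.15475636469806
top 415.69787641788946 326.9874178423669 206.9835347246569 [[-0.12, 0.97, -0.21, 301.94], [-0.99, -0.11, 0.02, 5.08], [-0.0, 0.21, 0.98, 1162.25], [0.0, 0.0, 0.0, 1.0]]
stock_board 0.95 [268.0, 132.0, 136.0, 106.0] [615. -50.  11.]
stock_board 0.69 [314.0, 198.0, 23.0, 22.0] [533. -12.  71.]
tag_a 0.67 [320.0, 201.0, 19.0, 16.0] [529. -23.  80.]
tag_a 0.58 [346.0, 182.0, 16.0, 17.0] [573. -95.  83.]
tag_a 0.48 [378.0, 188.0, 18.0, 11.0] [ 554. -179.   83.]
tag_a 0.47 [290.0, 212.0, 18.0, 16.0] [510.  60.  77.]
full_rack_1 0.96 [300.0, 145.0, 30.0, 39.0] [651.   0. 103.]
full_rack_1 0.93 [277.0, 153.0, 25.0, 40.0] [637.  72.  93.]
full_rack_1 0.54 [436.0, 237.0, 12.0, 11.0] [ 413. -320.   21.]
short_rack_1 0.93 [353.0, 128.0, 30.0, 41.0] [ 682. -147.  101.]
short_rack_1 0.83 [327.0, 140.0, 29.0, 36.0] [674. -74.  59.]
tag_a_mount 0.7 [344.0, 182.0, 22.0, 28.0] [562. -95.  58.]
marker 0.53 [332.0, 170.0, 39.0, 20.0] [620. -96.  25.]
scene 373.4016842419972 317.02896304879494 199.75600353583724 [[0.54, 0.43, -0.72, -110.96], [-0.84, 0.29, -0.46, -424.64], [0.01, 0.86, 0.52, 535.49], [0.0, 0.0, 0.0, 1.0]]
stock_board 0.96 [266.0, 185.0, 157.0, 72.0] [568. -67.  13.]
tag_a 0.7 [343.0, 192.0, 24.0, 25.0] [563. -96.  75.]
tag_a 0.53 [378.0, 215.0, 21.0, 8.0] [ 545. -190.   81.]
full_rack_1 0.91 [296.0, 156.0, 30.0, 42.0] [621.  64.  75.]
full_rack_1 0.76 [322.0, 159.0, 33.0, 49.0] [632. -13.  75.]
short_rack_1 0.7 [380.0, 172.0, 37.0, 45.0] [ 661. -165.   78.]
short_rack_1 0.58 [361.0, 166.0, 23.0, 44.0] [687. -85.  57.]
tag_a_mount 0.77 [338.0, 194.0, 26.0, 43.0] [548. -98.  53.]
tag_a_mount 0.54 [266.0, 188.0, 154.0, 68.0] [548. -75.  25.]
marker 0.41 [337.0, 208.0, 36.0, 11.0] [ 541. -109.   67.]
marker 0.25 [328.0, 160.0, 28.0, 46.0] [652. -11.  66.]
```

View pics/top0.png

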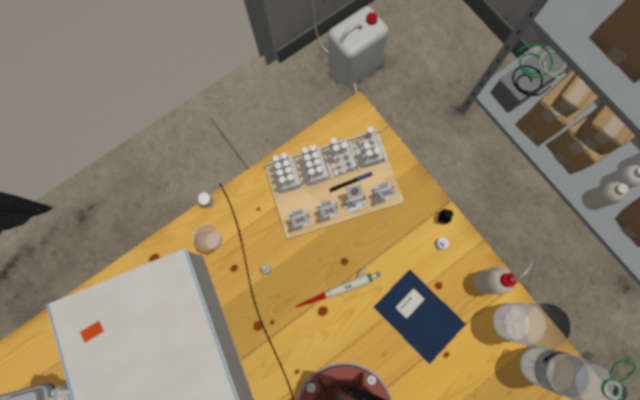

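View pics/scene0.png

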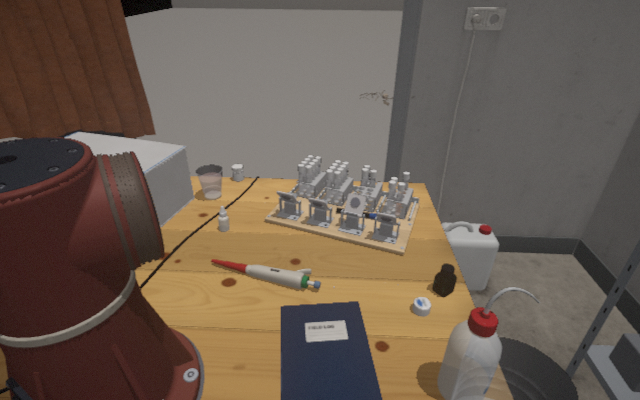

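Run:
```python
from h import *
P=[];
for n in('top','scene'):
    d=np.load(n+'0.npy');p=cloud(n,d);
    im=cv2.imread(f'pics/{n}0.png')
    b=(262,115,150,130) if n=='top' else (255,145,180,120)
    c=cv2.resize(im[b[1]:b[1]+b[3],b[0]:b[0]+b[2]],None,fx=4.4,fy=4.4,interpolation=cv2.INTER_CUBIC)[:600,:800];cv2.imwrite(f'pics/{n}crop.png',c)
    q=p[d>0]
    # board rectangle from surface points
    s=q[(q[:,2]>8)&(q[:,2]<17)&(q[:,0]>440)&(q[:,0]<760)&(abs(q[:,1]+50)<230)]
    print(n,len(s),cv2.minAreaRect(s[:,:2].astype(np.float32)),np.median(s[:,2]))
    t=q[(q[:,2]>70)&(q[:,2]<110)&(q[:,0]>460)&(q[:,0]<760)&(abs(q[:,1]+50)<200)]
    np.save(n+'hi.npy',t)
    g=q[(q[:,2]>200)&(q[:,0]>0)]
    p2=p[(d>0)&(p[...,2]>60)&(p[...,0]<460)]
    if n=='top':
        w=p2[(p2[:,1]>100)];print('box',np.percentile(w,[2,50,98],axis=0).round())
    for x in (p[...,2]>15,):pass
```

```text
top 5374 ((623.2133178710938, -43.69856262207031), (234.75599670410156, 350.1015319824219), 10.883688926696777) 12.681205773222246
box [[121. 255.  70.]
 [259. 435. 155.]
 [428. 654. 160.]]
scene 3497 ((612.5418090820312, -46.35697937011719), (227.2118682861328, 350.2262878417969), 11.546109199523926) 13.78045663478565
```

View pics/topcrop.png

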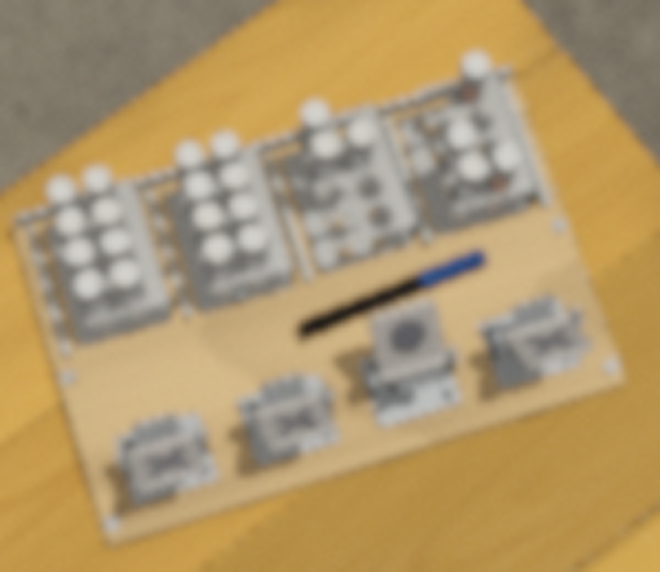

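View pics/scenecrop.png

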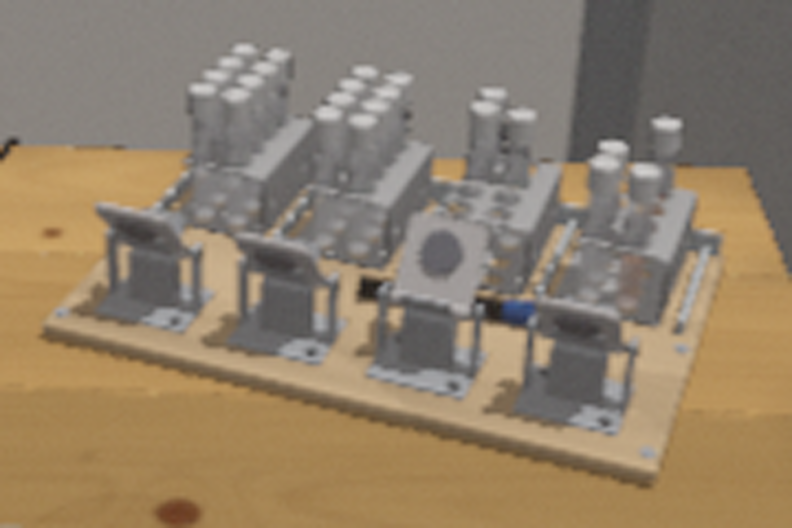

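Racks: the left two are full and the right two short. Tags: the left two lie forward (wrong), the third lies back (wrong), and the fourth lies forward (right). Next I locate the pins and the free edges.

Run:
```python
from h import *
def ray(n,u,v,z):
    m=ctrl.camera_model(n);T=np.array(m['T']);r=T[:3,:3]@[(u-m['cx'])/m['fx'],-(v-m['cy'])/m['fy'],-1]
    return (T[:3,3]+r*(z-T[2,3])/r[2])[:2]
def cr(n,u,v,z): 
    b=(262,115) if n=='top' else (255,145); return ray(n,b[0]+u/4.4-.4,b[1]+v/4.4-.4,z)
L=cr('top',110,542,12);Rr=cr('top',624,383,12);L2=cr('scene',45,332,12);R2=cr('scene',657,477,12)
print(L,Rr,L2,R2)
for a,b in((L,Rr),(L2,R2)):print(np.linalg.norm(a-b),np.degrees(np.arctan2(*(a-b)))*-1)
L=(L+L2)/2;Rr=(Rr+R2)/2
y=(L-Rr)/np.linalg.norm(L-Rr);x=np.array([y[1],-y[0]]);c=(L+Rr)/2+113*x
print('c',c,'x',x)
for n in('top','scene'):
    d=np.load(n+'0.npy');q=cloud(n,d)[d>0]
    B=np.c_[(q[:,:2]-c)@x,(q[:,:2]-c)@y,q[:,2]]
    for k in(123,41,-41,-123):
        for lo,hi in((70,110),(45,60)):
            t=B[(abs(B[:,1]-k)<36)&(B[:,0]>-140)&(B[:,0]<-5)&(B[:,2]>lo)&(B[:,2]<hi)]
            print(n,k,lo,len(t),np.percentile(t,[5,50,95],axis=0).round().tolist() if len(t) else '')
o=ctrl.get_obs();Rm=R.from_quat(o['tool_rot']).as_matrix()
print('tool turn deg',np.degrees(np.arctan2(y[1],y[0])-np.arctan2(Rm[1,1],Rm[0,1])))
```

```text
[476.04686876 102.46975525] [ 540.07931596 -236.7208192 ] [465.63653019  97.80813257] [ 535.5159089  -239.35986463]
345.18169142078193 10.690494917911177
344.3332483318896 11.70900127292632
c [615.16792505 -47.00391702] x [0.98095813 0.19421931]
top 123 70 100 [[-95.0, 106.0, 71.0], [-87.0, 124.0, 84.0], [-77.0, 144.0, 90.0]]
top 123 45 72 [[-69.0, 98.0, 51.0], [-63.0, 125.0, 57.0], [-57.0, 151.0, 59.0]]
top 41 70 106 [[-95.0, 24.0, 71.0], [-86.0, 43.0, 83.0], [-76.0, 62.0, 91.0]]
top 41 45 75 [[-68.0, 18.0, 51.0], [-63.0, 43.0, 55.0], [-55.0, 67.0, 59.0]]
top -41 70 154 [[-56.0, -58.0, 71.0], [-46.0, -38.0, 82.0], [-37.0, -19.0, 91.0]]
top -41 45 86 [[-73.0, -66.0, 50.0], [-67.0, -39.0, 56.0], [-61.0, -12.0, 60.0]]
top -123 70 98 [[-95.0, -140.0, 71.0], [-87.0, -119.0, 84.0], [-77.0, -101.0, 92.0]]
top -123 45 83 [[-70.0, -146.0, 51.0], [-64.0, -119.0, 57.0], [-55.0, -93.0, 60.0]]
scene 123 70 91 [[-99.0, 104.0, 71.0], [-95.0, 121.0, 83.0], [-85.0, 142.0, 92.0]]
scene 123 45 83 [[-78.0, 97.0, 46.0], [-73.0, 120.0, 52.0], [-66.0, 150.0, 59.0]]
scene 41 70 101 [[-99.0, 22.0, 72.0], [-95.0, 40.0, 83.0], [-86.0, 61.0, 91.0]]
scene 41 45 82 [[-79.0, 15.0, 46.0], [-73.0, 38.0, 52.0], [-66.0, 68.0, 59.0]]
scene -41 70 219 [[-60.0, -59.0, 71.0], [-51.0, -40.0, 82.0], [-42.0, -20.0, 91.0]]
scene -41 45 124 [[-78.0, -67.0, 46.0], [-72.0, -43.0, 55.0], [-65.0, -13.0, 60.0]]
scene -123 70 119 [[-100.0, -141.0, 72.0], [-96.0, -123.0, 84.0], [-88.0, -103.0, 91.0]]
scene -123 45 97 [[-78.0, -148.0, 46.0], [-73.0, -122.0, 53.0], [-67.0, -95.0, 59.0]]
tool turn deg 24.99530766906748
```

>>> carry_out:
  plan: "-0.02 -0.021 0 0 0 -3 255;-0.06 -0.062 0 0 0 -6 255;-0.10 -0.104 0 0 0 -9 255;-0.14 -0.145 0 0 0 -12 255;-0.18 -0.187 0 0 0 -15 255;-0.22 -0.228 0 0 0 -18 255;-0.26 -0.27 0 0 0 -21.5 255;-0.30 -0.311 0 0 0 -25 255"

```text
time_s: 1.7
ee_pos: [360.8, 207.4, 405.0]
tool_rot: [-0.099, 0.995, 0.0, 0.001]
force: [1.0, 0.7, 0.7]
opening: -0.1
grip_force: 0.0
```

```bash
cat >> h.py <<'E'
C=np.array([615.2,-47.]);X=np.array([.981,.194]);Y=np.array([-.194,.981])
def go(*ts):
    o=ctrl.get_obs();M=R.from_quat(o['tool_rot']).as_matrix();p=o['ee_pos']
    print('t',o['time_s'],'p',p.round(1),'bd',((p[:2]-C)@X).round(1),((p[:2]-C)@Y).round(1),'F',o['force'].round(1) if hasattr(o['force'],'round') else o['force'],'op',o['opening'])
    print('yaw err',np.degrees(np.arctan2(Y[1],Y[0])-np.arctan2(M[1,1],M[0,1])).round(2))
    for bx,by,z in ts:
        w=np.r_[C+bx*X+by*Y,z];print((bx,by,z),(M.T@(w-p)).round(1))
E
python3 -c "
from h import *
go((-140,124,404),(-140,124,253))"
```

```text
t 1.7 p [360.8 207.4 405. ] bd -200.2 298.9 F [1.  0.7 0.7] op -0.10668256121885422
yaw err -0.14
(-140, 124, 404) [ -59.8 -175.1    1. ]
(-140, 124, 253) [ -59.6 -175.1  152. ]
```

>>> carry_out:
  plan: "-0.015 -0.045 0 0 0 0 255;-0.03 -0.095 0 0 0 0 255;-0.045 -0.14 0 0 0 0 255;-0.06 -0.175 0.02 0 0 0 255;-0.06 -0.175 0.06 0 0 0 255;-0.06 -0.175 0.11 0 0 0 255;-0.06 -0.175 0.15 0 0 0 255;-0.06 -0.175 0.15 0 0 0 255"

```text
time_s: 2.7
ee_pos: [451.7, 49.4, 252.2]
tool_rot: [-0.098, 0.995, 0.001, -0.002]
force: [-0.1, -1.0, 1.1]
opening: 0.3
grip_force: 0.0
```

```bash
python3 -c "
from h import *
go((-71,124,253))
for n in('scene',):
    p,d=ctrl.get_image(n);cv2.imwrite('pics/s1.png',cv2.resize(p[130:270,220:440,::-1],None,fx=3.6,fy=3.6))"
```

```text
t 2.7 p [451.7  49.4 252.2] bd -141.7 126.3 F [-0.1 -1.   1.1] op 0.2851118405924731
yaw err -0.02
(-71, 124, 253) [-70.7  -2.3  -1.2]
```

View pics/s1.png

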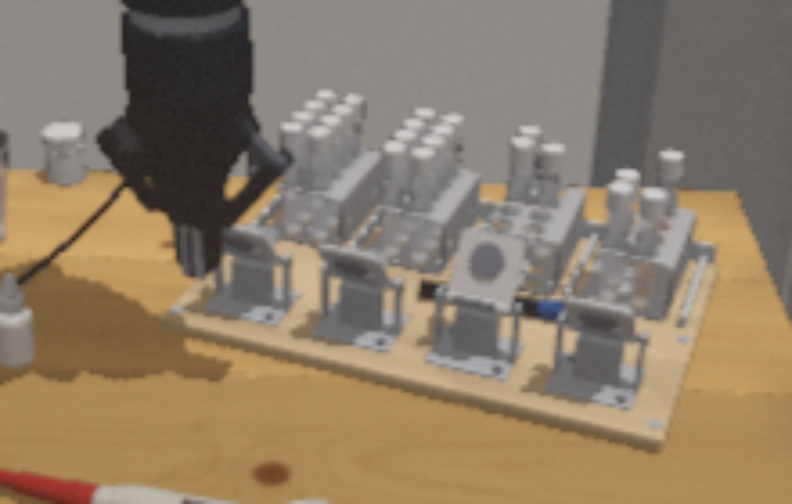

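The fingertip stands just before the left tag, a little below its free edge. I push it over gently.

>>> carry_out:
  plan: "-0.015 -0.002 0 0 0 0 255;-0.025 -0.002 0 0 0 0 255;-0.034 -0.002 0 0 0 0 255;-0.042 -0.002 0 0 0 0 255;-0.050 -0.002 0 0 0 0 255;-0.058 -0.002 0 0 0 0 255;-0.066 -0.002 0 0 0 0 255;-0.072 -0.002 0 0 0 0 255"

```text
time_s: 3.75
ee_pos: [524.6, 61.3, 254.6]
tool_rot: [-0.098, 0.995, 0.0, -0.0]
force: [-0.0, 0.5, -0.4]
opening: -0.1
grip_force: 0.0
```

```bash
python3 -c "
from h import *
go((-140,124,253),(-140,42,253))
p,d=ctrl.get_image('scene');cv2.imwrite('pics/s2.png',cv2.resize(p[130:270,220:440,::-1],None,fx=3.6,fy=3.6))"
```

```text
t 3.75 p [524.6  61.3 254.6] bd -67.9 123.8 F [-0.   0.5 -0.4] op -0.08516447660843805
yaw err -0.02
(-140, 124, 253) [72.1  0.2  1.6]
(-140, 42, 253) [ 72.2 -81.8   1.6]
```

View pics/s2.png

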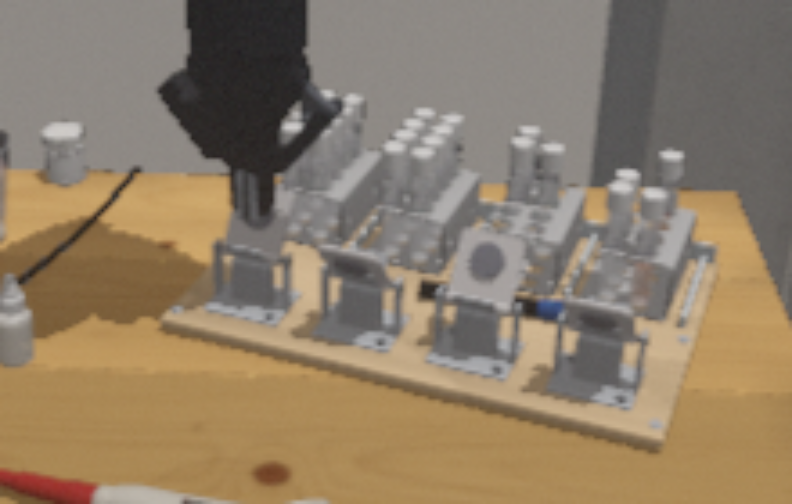

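Left tag went past upright with the boss side coming to view. I retreat and go to the second tag.

>>> carry_out:
  plan: "0.02 0 0 0 0 0 255;0.05 0 0 0 0 0 255;0.072 0 0 0 0 0 255;0.072 -0.03 0 0 0 0 255;0.072 -0.065 0 0 0 0 255;0.072 -0.082 0 0 0 0 255;0.065 -0.082 0 0 0 0 255;0.055 -0.082 0 0 0 0 255"

```text
time_s: 4.8
ee_pos: [486.5, -29.3, 254.6]
tool_rot: [-0.098, 0.995, 0.0, -0.0]
force: [0.1, 0.3, 0.2]
opening: -0.4
grip_force: 0.0
```

>>> carry_out:
  plan: "-0.007 0 0 0 0 0 255;-0.014 0 0 0 0 0 255;-0.021 0 0 0 0 0 255;-0.028 0 0 0 0 0 255;-0.035 0 0 0 0 0 255;-0.042 0 0 0 0 0 255;-0.049 0 0 0 0 0 255;-0.055 0 0 0 0 0 255"

```text
time_s: 5.8
ee_pos: [540.5, -19.2, 254.7]
tool_rot: [-0.098, 0.995, 0.0, 0.0]
force: [-0.7, 0.9, -0.1]
opening: -0.4
grip_force: 0.0
```

>>> carry_out:
  plan: "0.0 0 0 0 0 0 255;0.02 0 0 0 0 0 255;0.05 0 0 0 0 0 255;0.07 0 0 0 0 0 255;0.07 0 -0.03 0 0 0 255;0.07 0 -0.08 0 0 0 255;0.07 0 -0.1 0 0 0 255;0.07 0 -0.1 0 0 0 255"

```text
time_s: 6.8
ee_pos: [471.7, -33.0, 355.9]
tool_rot: [-0.098, 0.995, -0.0, 0.001]
force: [0.4, -0.8, -1.4]
opening: 0.2
grip_force: 0.0
```

```bash
python3 -c "
from h import *
go((-9,-40,353),(-9,-40,253))
p,d=ctrl.get_image('scene');cv2.imwrite('pics/s3.png',cv2.resize(p[130:270,220:440,::-1],None,fx=3.6,fy=3.6))"
```

```text
t 6.8 p [471.7 -33.  355.9] bd -138.0 41.5 F [ 0.4 -0.8 -1.4] op 0.17656395474518957
yaw err -0.01
(-9, -40, 353) [-129.   -81.6    3.2]
(-9, -40, 253) [-128.8  -81.4  103.2]
```

View pics/s3.png

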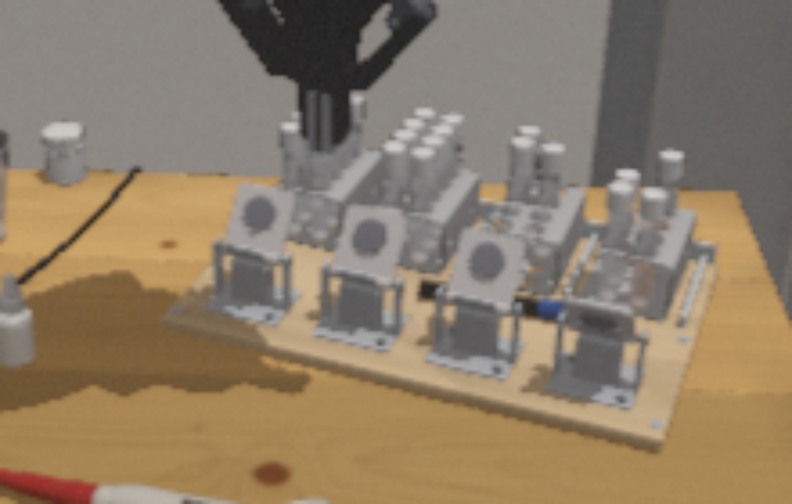

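Tags 1 and 2 now lie back with bosses showing. The third, at about (487,262), goes next, pushed from the gutter side.

>>> carry_out:
  plan: "-0.04 -0.025 0 0 0 0 255;-0.085 -0.055 0 0 0 0 255;-0.12 -0.075 0 0 0 0 255;-0.129 -0.0815 0 0 0 0 255;-0.129 -0.0815 0.03 0 0 0 255;-0.129 -0.0815 0.07 0 0 0 255;-0.129 -0.0815 0.103 0 0 0 255;-0.129 -0.0815 0.103 0 0 0 255"

```text
time_s: 7.85
ee_pos: [611.7, -86.9, 247.8]
tool_rot: [-0.098, 0.995, 0.002, -0.003]
force: [-0.5, 0.6, 0.8]
opening: 0.2
grip_force: 0.0
```

>>> carry_out:
  plan: "0.008 0 0 0 0 0 255;0.016 0 0 0 0 0 255;0.024 0 0 0 0 0 255;0.032 0 0 0 0 0 255;0.040 0 0 0 0 0 255;0.047 0 0 0 0 0 255;0.053 0 0 0 0 0 255;0.058 0 0 0 0 0 255"

```text
time_s: 8.85
ee_pos: [556.5, -99.1, 251.7]
tool_rot: [-0.098, 0.995, 0.0, -0.0]
force: [-1.0, -0.1, 0.2]
opening: 0.0
grip_force: 0.0
```

>>> carry_out:
  plan: "0 0 0 0 0 0 255;-0.02 0 0 0 0 0 255;-0.045 0 0 0 0 0 255;-0.055 0 0 0 0 0 255;-0.055 0 -0.04 0 0 0 255;-0.055 0 -0.09 0 0 0 255;-0.055 0 -0.14 0 0 0 255;-0.055 0 -0.15 0 0 0 255"

```text
time_s: 9.85
ee_pos: [611.2, -88.5, 406.0]
tool_rot: [-0.098, 0.995, -0.001, 0.003]
force: [0.0, 0.5, -0.4]
opening: 0.2
grip_force: 0.0
```

```bash
python3 -c "
from h import *
go()
p,d=ctrl.get_image('scene');cv2.imwrite('pics/s4.png',cv2.resize(p[130:270,220:440,::-1],None,fx=3.6,fy=3.6))"
```

```text
t 9.85 p [611.2 -88.5 406. ] bd -12.0 -40.0 F [ 0.   0.5 -0.4] op 0.17296452197223214
yaw err -0.02
```

View pics/s4.png

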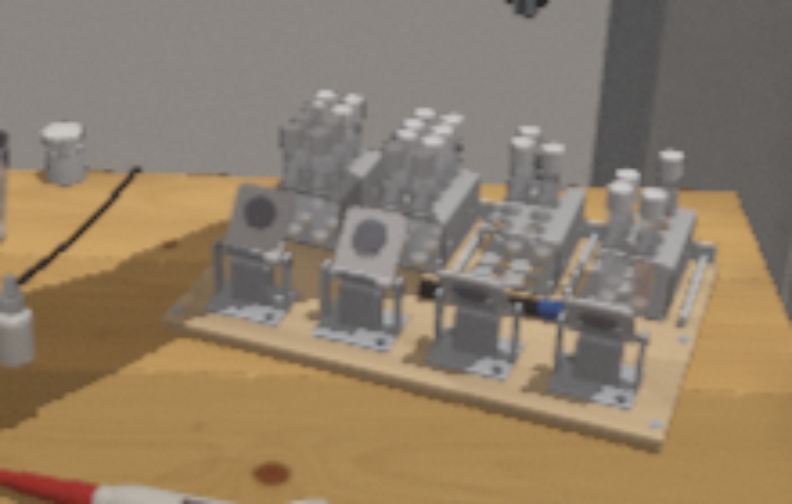

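The left two tags lie back with bosses showing, and the right two lie forward. Racks and marker have not moved and the arm is clear, so I hand in.

```bash
python3 -c "
from cell import ctrl
print(ctrl.hand_in())"
```

```text
the job is handed in; nothing more can be done
None
```

I pushed the three wrongly set tags over and handed the job in: the two tags before the full racks now lie back with bosses showing, and the two before the short racks lie forward, with racks and marker unmoved in the last picture.

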